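# Unlock the transfer slide and run the loaded carriage to its end stop

### The arm

A 6-joint arm with a two-finger parallel gripper is mounted at the origin on a cart in front of the work surface, level with it; the furniture and walls round the work are solid. World frame = base frame: x ahead of the robot, y to its left, z up, the work surface at z = 0. Lengths are in m, angles in rad, forces in N, time in s.
With the tool pointing down it reaches from about 0.3 to 0.875 m from the base axis. Payload 6.4 kg.
Tool frame: the origin (TCP) lies at the centre of the arm's flange, where the gripper is bolted on; the fingertips stand 173 mm ahead of it and the grasp point (between the pads) lies 155 mm ahead of it; z points along the fingers, x is the direction in which the jaws open and shut, and the axes are right-handed (so a half turn about z gives the same grasp; the last joint's range is limited). The gripper opens to 85 mm and grips with 20 to 120 N. Pads are 22 mm wide; open, the fingers measure 114 mm over their backs; the gripper's body (76 mm by 85 mm) begins 54 mm behind the grasp point. The pads swing forward as they close: fully open they stand 13 mm farther back than shut.
Start: joints at [-1.328, 0.181, 1.607, -0, 1.354, -0.206], TCP at [0.25, -0.518, 0.405] pointing down, gripper open.
Joint ranges: [-2.99, 2.99], [-0.89, 2.07], [0.3, 2.58], [-1.14, 4.28], [0, 2.63], [-3.12, 3.12]. Speed limits (rad/s): [2.57, 2.57, 3.01, 3.14, 3.14, 3.14].

### API

Orientations are given as a unit quaternion [w, x, y, z].
In Python, from bench import ctrl gives the robot as it stands. The module is installed in compiled form; this text tells all that it offers.
- The arm moves only by the tool move_arm, never from a script. Its argument "moves" is a list of rows, each an object of numbers: "gripper": the opening in per cent of the stroke, from 0 (shut) to 100 (fully open); "x", "y", "z": the shift along the tool's x, y, z in cm; "roll": the turn about the tool's z in degrees. In form: [{"gripper": .., "x": .., "y": .., "z": .., "roll": ..}, ...]. A call has 1 to 5 rows; each row shifts and turns the commanded pose from where the row before left it, along the tool's axes as they then stand; what a row does not reach is not made up. A row lasts 1/8 s, in which the tool goes at most 62.5 mm and 10.7 degrees, less where a joint would pass 70% of its speed; a pose out of reach is approached as far as the arm can. A call is refused whole if a number of a shift passes 6.25 or a number of a turn 10.7, either way. A call with a gripper value outside its range is refused whole. The fingers move at their own pace and stop on an object; the grip force is fixed at half the most. Time passes only in rows, so rows that do not move let the fingers close. It gives the time, the measured TCP pose, the force and the opening at its end, in the units of the state.
- ctrl.get_obs(): the state, without advancing time (a new reading comes with each control period).
- ctrl.camera(name): name is "side" or "top"; returns a dict with "img" (480x640x3 uint8, red, green, blue), "fx", "fy", "cx", "cy" (pixels), "world_from_camera" (4x4, takes a point from camera to world coordinates). Camera axes: x right, y up, looking along -z (the intrinsics and any distortion apply to the point x, -y, -z); pixel columns grow to the right and rows downward; lengths in m; the calibration is good to about 2 mm. A picture is of the moment at which its call begins. There is no depth.
- ctrl.hand_in(): hands the job in, once; it reports no verdict.
The state is a dict: "time_s": time; "q": joint angles; "dq": joint speeds; "joint_efforts": joint torques, N m; "eef_pos": TCP position; "eef_rot": TCP orientation; "wrist_force": force on the tool from outside, world axes, zero at the start; "torque": the same for the moment, N m; "opening": opening from 0.0 (shut) to 1.0 (fully open).
Only numpy, scipy, OpenCV 4.12 (cv2) and the standard library are available. Lean on these libraries where they do the work, as an engineer would, in place of code of your own. Each camera call takes 0.05 s, during which the arm holds its last target. There are 200 camera calls.

### The job

A sleeve stands in the nest of the carriage on the transfer slide. Press the carriage's lock button fully down and, keeping it held down all the way, slide the carriage along its rails until it is hard against the end stop, then let the button spring up so that the carriage locks there. Only press and push: do not touch or lift the sleeve, which must stay standing in its nest, and leave the spare sleeve, the bolt and the cup beside the slide where they are.

Things in the scene. Friction and masses are not known exactly. Their poses are not given: they have to be found in the camera images.
- slide_base: the transfer slide, fixed to the table: aluminium base plate 80 x 310 x 10 mm with two steel rails along its y axis; origin on the table under the slide; +y is the direction from the start to the end stop, +x across the rails (away from the robot), z up. Between the rails is a bar with lock teeth every 12 mm
- carriage (a joint): travel of the carriage along the slide's +y, m: 0 at the start (locked there), 0.10 to 0.14 against the end stop (depends on where the stop is clamped). About 1.2 N friction once unlocked. Grey plate 72 mm wide, 112 mm long, top face 44 mm above the table; a 36 mm square sleeve nest 10 mm high at its rear, the button at its front end
- lock_button (a joint): depth of the lock button, m: 0 up (locked), 0.008 fully down; sprung, about 2.3 N to start and 6 N fully down. The lock pin clears the teeth beyond about 0.006; released between the teeth the carriage locks again where it is. Against the end stop, the button springs up and the carriage is locked with 1.5 mm play
- button_top (a point): middle of the top face of the lock button, a ribbed black pad 34 mm (across the rails) x 40 mm (along them) between two upright lugs, 56 mm above the table when up, 48 mm when fully down; moves with carriage and button
- carriage_front (a point): middle of the carriage's front face (towards the end stop), 38 mm above the table, 34 mm ahead of the button's middle along +y
- stop_face (a point): middle of the end stop's rubber stop face, 38 mm above the table; the carriage's front face meets it. x, y, z axes as the slide's
- end_stop: dark steel end stop block, 76 x 30 mm and 46 mm high, clamped on the rails; origin on the table under its stop face, block on the +y side
- nest (a point): floor of the sleeve nest on the carriage, middle of a 25 mm hole 10 mm deep, 44 mm above the table, 56 mm behind the button's middle
- sleeve: grey metal sleeve, 22 mm diameter, 46 mm tall, standing loose in the nest (its top 90 mm above the table); origin at the middle of its underside
- spare_sleeve: same kind of sleeve, standing on the table beside the slide on the robot's side; leave alone
- bolt: bolt 36 mm tall standing on its head on the table beside the slide on the robot's side; origin at its underside; leave alone
- cup: small blue parts cup, 66 mm diameter, 42 mm tall, on the table on the far side of the slide; leave alone
- front_lug (a point): middle of the top edge of the front one of the carriage's two equal upright grey lugs (60 mm wide across the rails, 6 mm thick, top 66 mm above the table) that stand before and behind the button; their inner faces are 29 mm from the button's middle along the rails. A fingertip pressing the button may also push on the front lug; across the rails the space is open
Things that resemble listed ones, but are neither listed nor needed, are in the scene too. What is shaped like the sleeve but yellow is not meant.

How it is judged:
By the outcome, as a careful person would: the job done as asked, in the order asked, and still so for the second after the job is handed in, with the robot touching nothing.
It also fails if it takes over 42 s, if anything falls off the work surface, if the arm or the gripper's body presses on something with over 40 N, if the wrist force passes 120 N, or if a joint passes its speed limit or range.

## Working session

There is one attempt and no reset: what is moved stays moved. The work goes in short steps, Python scripts to look and compute and a tool call to move; the robot and the scene stay as the last step left them, time stands still between calls to the robot, and variables do not carry over. Pictures are saved under pics/ and viewed, about 8 in all and at most 12, crops included, and the job is handed in when it is done.

Besides the shell and the picture viewer there is one more tool, called after "Emit:" by a JSON object that holds its "method" and its "body". move_arm: Moves the arm, as the interface text tells. Its arguments: {"type":"object","properties":{"moves":{"type":"array","items":{"type":"object","properties":{"gripper":{"type":"number"},"x":{"type":"number"},"y":{"type":"number"},"z":{"type":"number"},"roll":{"type":"number"}}}}},"required":["moves"]}

```bash
mkdir -p pics
cat > h.py <<'E'
import cv2,numpy as np
from bench import ctrl
def snap(n,f):
    c=ctrl.camera(n); cv2.imwrite(f'pics/{f}.png',cv2.cvtColor(c['img'],cv2.COLOR_RGB2BGR))
    np.savez(f'pics/{f}.npz',**{k:c[k] for k in c if k!='img'}); 
    print({k:(v.tolist() if hasattr(v,'tolist') else v) for k,v in c.items() if k!='img'})
def ray(f,u,v):
    c=np.load(f'pics/{f}.npz'); T=c['world_from_camera']
    d=T[:3,:3]@np.array([(u-c['cx'])/c['fx'],-(v-c['cy'])/c['fy'],-1]); return T[:3,3],d
def atz(f,u,v,z):
    o,d=ray(f,u,v); return o+d*(z-o[2])/d[2]
def proj(f,p):
    c=np.load(f'pics/{f}.npz'); T=c['world_from_camera']
    q=T[:3,:3].T@(np.array(p)-T[:3,3]); return [float(c['cx']+c['fx']*q[0]/-q[2]),float(c['cy']-c['fy']*q[1]/-q[2])]
E
python3 - <<'E'
from h import *
snap('top','t0');snap('side','s0'); print(ctrl.get_obs())
E
```

```text
{'fx': 477.2071114847948, 'fy': 477.2071114847948, 'cx': 324.3969030117443, 'cy': 238.69285164407086, 'world_from_camera': [[-0.026734164169947387, 0.9967980185118261, -0.07535910533592557, 0.41733742786376626], [-0.9996198016725257, -0.027166375560000178, -0.004715945622344057, -0.13177429382779327], [-0.00674807900918345, 0.07520437706563263, 0.9971453079164819, 0.9132705610696448], [0.0, 0.0, 0.0, 1.0]]}
{'fx': 558.0596530668746, 'fy': 558.0596530668746, 'cx': 316.93212346212005, 'cy': 240.6907164872456, 'world_from_camera': [[-0.9425467640783356, 0.14097937456564164, -0.3028702914987513, 0.1970255961104146], [-0.3339333576082768, -0.4239133791961483, 0.8418942686673698, 0.5703641461082795], [-0.009701041280234107, 0.8946632119885018, 0.44663589971306167, 0.4587363152726541], [0.0, 0.0, 0.0, 1.0]]}
{'time_s': 0.1, 'q': array([-1.32828905e+00,  1.81440647e-01,  1.60792048e+00, -8.83762841e-06,
        1.35381411e+00, -2.06260789e-01]), 'dq': array([ 0.00063398, -0.00052238, -0.00412005, -0.00116692, -0.00173936,
        0.00112038]), 'joint_efforts': array([ 9.32071234e-04, -4.45876658e+01, -3.52237737e+01, -2.30598926e-04,
        4.13883230e-03,  3.71470321e-06]), 'eef_pos': array([ 0.24944406, -0.51781346,  0.40388268]), 'eef_rot': array([-5.46191333e-04,  8.46716226e-01, -5.32044178e-01, -5.72571716e-04]), 'wrist_force': array([ 0.79860154,  0.39446   , -0.47512528]), 'torque': array([0.02169783, 0.02897848, 0.02629465]), 'opening': 0.9978638542821773}
```

View pics/t0.png

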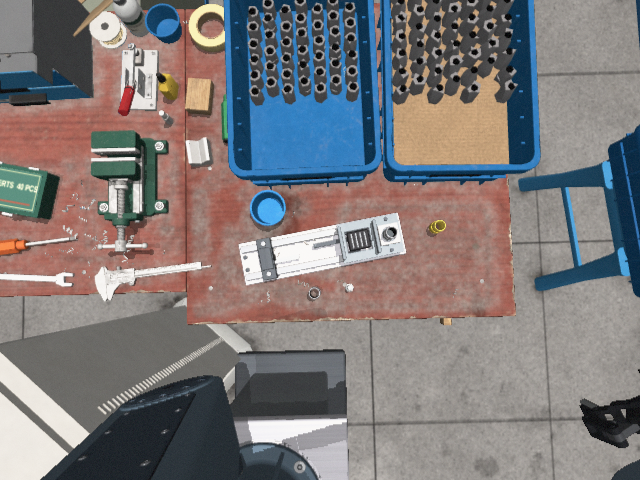

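View pics/s0.png

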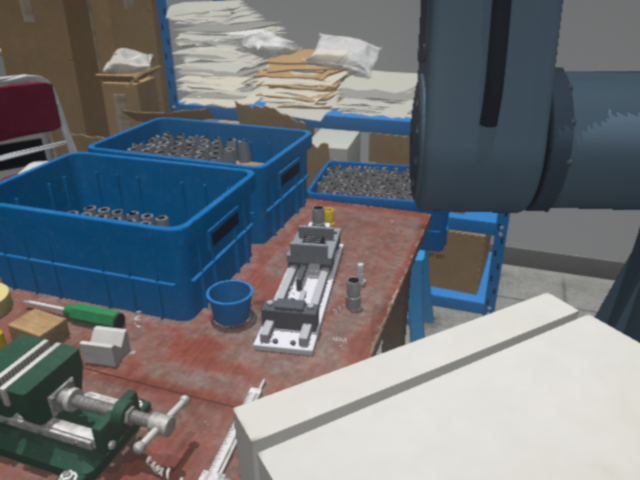

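The top view shows the slide from (402,232) to (245,268). The carriage is at the right, with the button at about (359,241) and the sleeve at (390,233). The end stop is at (264,258), and +y runs to the left. Look-alikes: the yellow sleeve (437,227), the spare (314,294), the bolt (349,288) and the cup (267,208). The one in the nest is the sleeve. Next is one close crop.

Run:
```python
from h import *
i=cv2.imread('pics/t0.png')[200:305,235:415]
cv2.imwrite('pics/c0.png',cv2.resize(i,None,fx=4.4,fy=4.4,interpolation=cv2.INTER_CUBIC))
```

```text
(no output)
```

View pics/c0.png

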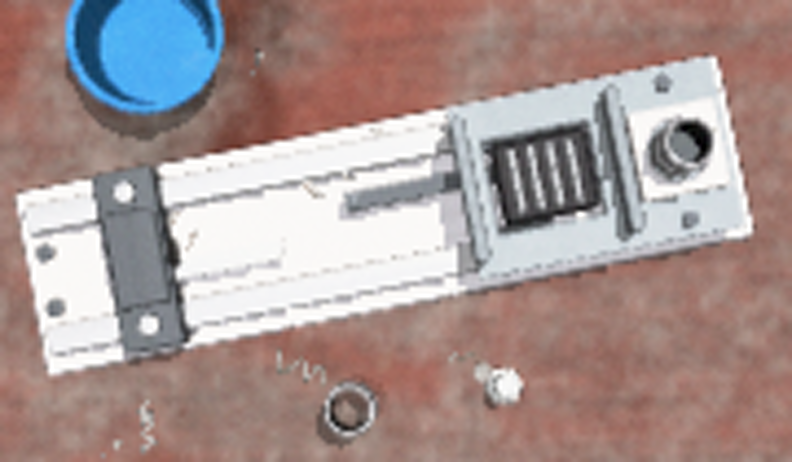

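Run:
```python
from h import *
P=lambda u,v,z:atz('t0',235+u/4.4,200+v/4.4,z)
pts=dict(btn=(545,174.5,.056),lugFm=(470,191,.066),lugRm=(621,161,.066),lugF0=(455,115,.066),lugF1=(485,268,.066),stop0=(155,168,.046),stop1=(188,340,.046),sleeve=(690,140,.09),
 baseL0=(17,192,.01),baseL1=(50,375,.01),carR0=(715,57,.044),carR1=(750,237,.044),carFb=(468,288,.044))
W={k:P(*v) for k,v in pts.items()}
for k,v in W.items(): print(k,v.round(4))
d=W['lugFm']-W['lugRm'];print('lug dist',np.linalg.norm(d),'ang',np.degrees(np.arctan2(d[1],d[0])))
for a,b in [('lugF1','lugF0'),('stop1','stop0'),('baseL1','baseL0'),('carR1','carR0'),('btn','sleeve')]:
  d=W[b]-W[a];print(a,b,np.linalg.norm(d[:2]),np.degrees(np.arctan2(d[1],d[0])))
d=(W['stop0']+W['stop1'])/2-W['btn'];print('stop-btn',d,np.degrees(np.arctan2(d[1],d[0])))
for k in ('btn','lugFm','lugRm'): print(k,proj('s0',W[k]))
from scipy.spatial.transform import Rotation as R
o=ctrl.get_obs();q=o['eef_rot'];print(R.from_quat(np.r_[q[1:],q[0]]).as_matrix().round(4))
i=cv2.imread('pics/s0.png')[190:360,230:400]
cv2.imwrite('pics/c1.png',cv2.resize(i,None,fx=3.5,fy=3.5,interpolation=cv2.INTER_CUBIC))
```

```text
btn [ 0.4787 -0.1897  0.056 ]
lugFm [ 0.4721 -0.1585  0.066 ]
lugRm [ 0.4826 -0.2199  0.066 ]
lugF0 [ 0.5031 -0.1534  0.066 ]
lugF1 [ 0.4409 -0.1636  0.066 ]
stop0 [ 0.4865 -0.0289  0.046 ]
stop1 [ 0.4151 -0.0412  0.046 ]
sleeve [ 0.4883 -0.2448  0.09  ]
baseL0 [0.4806 0.0351 0.01  ]
baseL1 [0.4016 0.022  0.01  ]
carR0 [ 0.5267 -0.2628  0.044 ]
carR1 [ 0.4513 -0.2744  0.044 ]
carFb [ 0.4334 -0.1572  0.044 ]
lug dist 0.06229391029233745 ang 99.69999769902418
lugF1 lugF0 0.06312890643414142 9.384468882836469
stop1 stop0 0.07248315068657597 9.776646611684795
baseL1 baseL0 0.08008851792280192 9.42825943186811
carR1 carR0 0.07622031622137887 8.748057114579906
btn sleeve 0.055946949716756664 -80.10742154997776
stop-btn [-0.02789833  0.15463313 -0.01      ] 100.22707387037912
btn [312.1456234785507, 239.70439872079083]
lugFm [309.20687560635935, 242.99419630087556]
lugRm [316.0507254295486, 226.30142070177507]
[[ 4.339e-01 -9.010e-01 -4.000e-04]
 [-9.010e-01 -4.339e-01  1.500e-03]
 [-1.600e-03 -3.000e-04 -1.000e+00]]
```

View pics/c1.png

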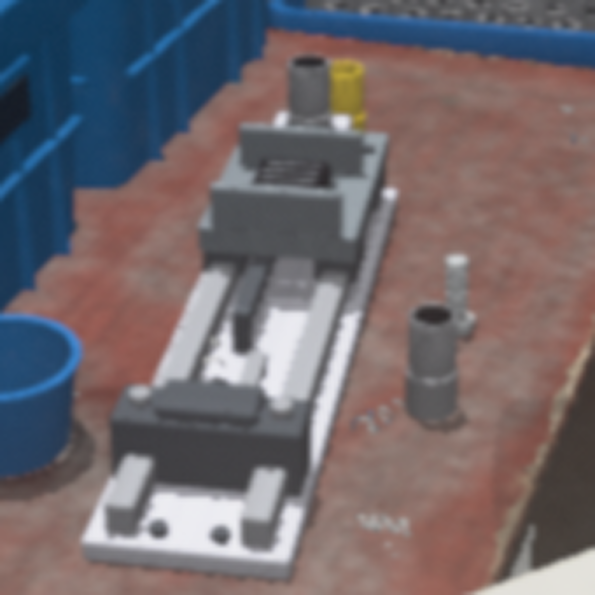

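Measured: button at (0.478,-0.190), slide +y at about 99.5° in world, and travel about 0.12. The lug spacing, stop width, base width and sleeve offset all agree with the given sizes. The crop shows only the grey sleeve in the nest, with the yellow one behind it on the table. I'll approach with the gripper shut.

Emit:
{"method": "move_arm", "body": {"moves": [{"gripper": 0, "x": -2.9, "y": -5.0}, {"gripper": 0, "x": -2.9, "y": -5.0}, {"gripper": 0, "x": -2.9, "y": -5.0}, {"gripper": 0, "x": -2.9, "y": -5.0}, {"gripper": 0, "x": -2.9, "y": -5.0}]}}

```text
validation failed for argument at $.mo...
```

Emit:
{"method": "move_arm", "body": {"moves": [{"gripper": 0, "roll": -10.5}, {"gripper": 0, "roll": -10.5}, {"gripper": 0, "roll": -10.5}, {"gripper": 0, "roll": -10.5}, {"gripper": 0, "roll": -10.5}]}}

```text
validation failed for argument at $.mo...
```

Emit:
{"method": "move_arm", "body": {"moves": [{"gripper": 0, "roll": -10.5}, {"gripper": 0, "roll": -10.5}, {"gripper": 0, "z": 0}]}}

```text
validation failed for argument at $.mo...
```

All five keys appear to be required.

Emit:
{"method": "move_arm", "body": {"moves": [{"gripper": 0, "x": -2.9, "y": -5.0, "z": 0, "roll": 0}, {"gripper": 0, "x": -2.9, "y": -5.0, "z": 0, "roll": 0}, {"gripper": 0, "x": -2.9, "y": -5.0, "z": 0, "roll": 0}, {"gripper": 0, "x": -2.9, "y": -5.0, "z": 0, "roll": 0}, {"gripper": 0, "x": -2.9, "y": -5.0, "z": 0, "roll": 0}]}}

```text
time_s: 0.72
eef_pos: [0.4125, -0.2772, 0.4045]
eef_rot: [-0.0, 0.847, -0.532, -0.0]
wrist_force: [-0.2, -1.3, -0.8]
opening: 0.0
```

Emit:
{"method": "move_arm", "body": {"moves": [{"gripper": 0, "x": 0, "y": 0, "z": 0, "roll": -10.5}, {"gripper": 0, "x": 0, "y": 0, "z": 0, "roll": -10.5}, {"gripper": 0, "x": 0, "y": 0, "z": 0, "roll": -10.5}, {"gripper": 0, "x": 0, "y": 0, "z": 0, "roll": -10.5}, {"gripper": 0, "x": 0, "y": 0, "z": 0, "roll": -10.5}]}}

```text
time_s: 1.35
eef_pos: [0.4117, -0.2788, 0.4043]
eef_rot: [-0.0, 0.995, -0.1, -0.0]
wrist_force: [0.1, 0.4, -0.3]
opening: 0.001
```

Emit:
{"method": "move_arm", "body": {"moves": [{"gripper": 0, "x": 0, "y": 0, "z": 0, "roll": -10.5}, {"gripper": 0, "x": 0, "y": 0, "z": 0, "roll": -10.5}, {"gripper": 0, "x": 0, "y": 0, "z": 0, "roll": 0}]}}

```text
time_s: 1.72
eef_pos: [0.4117, -0.2788, 0.4043]
eef_rot: [-0.0, 0.997, 0.08, -0.0]
wrist_force: [-0.0, -0.5, 0.1]
opening: -0.002
```

Emit:
{"method": "move_arm", "body": {"moves": [{"gripper": 0, "x": 4.0, "y": -4.35, "z": 0, "roll": -0.3}, {"gripper": 0, "x": 4.0, "y": -4.35, "z": 0, "roll": 0}, {"gripper": 0, "x": 0, "y": 0, "z": 6, "roll": 0}, {"gripper": 0, "x": 0, "y": 0, "z": 6, "roll": 0}, {"gripper": 0, "x": 0, "y": 0, "z": 3, "roll": 0}]}}

```text
time_s: 2.35
eef_pos: [0.4754, -0.1789, 0.2512]
eef_rot: [-0.002, 0.997, 0.081, -0.002]
wrist_force: [-0.2, 0.4, 0.1]
opening: 0.001
```

Run:
```python
from h import *
snap('side','s1');snap('top','t1');o=ctrl.get_obs();print(o['eef_pos'],o['wrist_force'])
a=cv2.imread('pics/s1.png')[150:300,230:380];b=cv2.imread('pics/t1.png')[190:290,290:440]
cv2.imwrite('pics/c2.png',np.hstack([cv2.resize(a,(400,400),interpolation=2),cv2.resize(b,(400,267),interpolation=2).copy() if 0 else cv2.copyMakeBorder(cv2.resize(b,(400,267),interpolation=2),0,133,0,0,0)]))
```

```text
{'fx': 558.0596530668746, 'fy': 558.0596530668746, 'cx': 316.93212346212005, 'cy': 240.6907164872456, 'world_from_camera': [[-0.9425467640783356, 0.14097937456564164, -0.3028702914987513, 0.1970255961104146], [-0.3339333576082768, -0.4239133791961483, 0.8418942686673698, 0.5703641461082795], [-0.009701041280234107, 0.8946632119885018, 0.44663589971306167, 0.4587363152726541], [0.0, 0.0, 0.0, 1.0]]}
{'fx': 477.2071114847948, 'fy': 477.2071114847948, 'cx': 324.3969030117443, 'cy': 238.69285164407086, 'world_from_camera': [[-0.026734164169947387, 0.9967980185118261, -0.07535910533592557, 0.41733742786376626], [-0.9996198016725257, -0.027166375560000178, -0.004715945622344057, -0.13177429382779327], [-0.00674807900918345, 0.07520437706563263, 0.9971453079164819, 0.9132705610696448], [0.0, 0.0, 0.0, 1.0]]}
[ 0.47492412 -0.17891869  0.25084112] [-0.32749016  0.26142168  0.40451962]
```

View pics/c2.png

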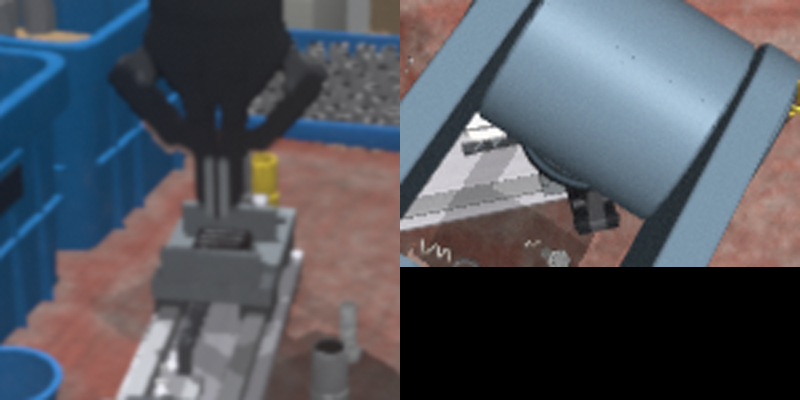

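The left crop shows the shut tips centred over the button, behind the front lug and clear of the sleeve. I'll descend now.

Emit:
{"method": "move_arm", "body": {"moves": [{"gripper": 0, "x": 0, "y": 0, "z": 1.2, "roll": 0}, {"gripper": 0, "x": 0, "y": 0, "z": 0.6, "roll": 0}, {"gripper": 0, "x": 0, "y": 0, "z": 0, "roll": 0}]}}

```text
time_s: 2.82
eef_pos: [0.4768, -0.1803, 0.2372]
eef_rot: [0.0, 0.997, 0.083, 0.0]
wrist_force: [-0.3, -0.4, 0.2]
opening: 0.002
```

Emit:
{"method": "move_arm", "body": {"moves": [{"gripper": 0, "x": 0, "y": 0, "z": 0.4, "roll": 0}, {"gripper": 0, "x": 0, "y": 0, "z": 0, "roll": 0}]}}

```text
time_s: 3.08
eef_pos: [0.4766, -0.1801, 0.2328]
eef_rot: [0.0, 0.997, 0.083, 0.0]
wrist_force: [-0.3, -0.4, -0.1]
opening: -0.004
```

Emit:
{"method": "move_arm", "body": {"moves": [{"gripper": 0, "x": 0, "y": 0, "z": 0.3, "roll": 0}, {"gripper": 0, "x": 0, "y": 0, "z": 0, "roll": 0}]}}

```text
time_s: 3.32
eef_pos: [0.4766, -0.1801, 0.2296]
eef_rot: [-0.0, 0.997, 0.083, -0.0]
wrist_force: [-0.4, -0.2, -0.6]
opening: -0.001
```

Emit:
{"method": "move_arm", "body": {"moves": [{"gripper": 0, "x": 0, "y": 0, "z": 0.4, "roll": 0}, {"gripper": 0, "x": 0, "y": 0, "z": 0, "roll": 0}]}}

```text
time_s: 3.58
eef_pos: [0.4767, -0.1802, 0.2257]
eef_rot: [0.0, 0.997, 0.083, 0.0]
wrist_force: [-1.1, 0.6, 2.5]
opening: -0.0
```

Emit:
{"method": "move_arm", "body": {"moves": [{"gripper": 0, "x": 0, "y": 0, "z": 0.4, "roll": 0}, {"gripper": 0, "x": 0, "y": 0, "z": 0, "roll": 0}]}}

```text
time_s: 3.82
eef_pos: [0.4767, -0.1802, 0.2217]
eef_rot: [0.0, 0.997, 0.083, 0.0]
wrist_force: [0.2, 1.3, 5.3]
opening: -0.004
```

Emit:
{"method": "move_arm", "body": {"moves": [{"gripper": 0, "x": 0, "y": 0, "z": 0.1, "roll": 0}, {"gripper": 0, "x": 0, "y": 0, "z": 0, "roll": 0}]}}

```text
time_s: 4.08
eef_pos: [0.4768, -0.1802, 0.2212]
eef_rot: [0.0, 0.997, 0.083, 0.0]
wrist_force: [-1.1, 0.9, 8.5]
opening: -0.002
```

The button has bottomed: z has stalled at 0.2212 and the force is rising past 6 N. I'll add a hold-down margin, then push.

Emit:
{"method": "move_arm", "body": {"moves": [{"gripper": 0, "x": 0, "y": 0, "z": 0.15, "roll": 0}, {"gripper": 0, "x": 0, "y": 0, "z": 0, "roll": 0}]}}

```text
time_s: 4.32
eef_pos: [0.477, -0.1804, 0.2209]
eef_rot: [0.0, 0.997, 0.083, 0.0]
wrist_force: [-5.7, 2.8, 19.1]
opening: 0.0
```

Emit:
{"method": "move_arm", "body": {"moves": [{"gripper": 0, "x": 0, "y": -0.3, "z": 0, "roll": 0}, {"gripper": 0, "x": 0, "y": -0.6, "z": 0, "roll": 0}, {"gripper": 0, "x": 0, "y": -0.8, "z": 0, "roll": 0}, {"gripper": 0, "x": 0, "y": -0.8, "z": 0, "roll": 0}, {"gripper": 0, "x": 0, "y": -0.5, "z": 0, "roll": 0}]}}

```text
time_s: 4.95
eef_pos: [0.4721, -0.1513, 0.221]
eef_rot: [0.001, 0.997, 0.083, 0.0]
wrist_force: [-6.0, -2.3, 16.8]
opening: -0.001
```

Emit:
{"method": "move_arm", "body": {"moves": [{"gripper": 0, "x": 0, "y": -0.8, "z": 0, "roll": 0}, {"gripper": 0, "x": 0, "y": -1.0, "z": 0, "roll": 0}, {"gripper": 0, "x": 0, "y": -1.0, "z": 0, "roll": 0}, {"gripper": 0, "x": 0, "y": -1.0, "z": 0, "roll": 0}, {"gripper": 0, "x": 0, "y": -0.7, "z": 0, "roll": 0}]}}

```text
time_s: 5.58
eef_pos: [0.4646, -0.1067, 0.2209]
eef_rot: [0.001, 0.997, 0.083, 0.0]
wrist_force: [-6.7, -3.2, 19.7]
opening: 0.002
```

Run:
```python
from h import *
snap('side','s2');o=ctrl.get_obs();print(o['eef_pos'],o['wrist_force'])
a=cv2.imread('pics/s2.png')[170:370,220:400]
cv2.imwrite('pics/c3.png',cv2.resize(a,None,fx=3,fy=3,interpolation=2))
```

```text
{'fx': 558.0596530668746, 'fy': 558.0596530668746, 'cx': 316.93212346212005, 'cy': 240.6907164872456, 'world_from_camera': [[-0.9425467640783356, 0.14097937456564164, -0.3028702914987513, 0.1970255961104146], [-0.3339333576082768, -0.4239133791961483, 0.8418942686673698, 0.5703641461082795], [-0.009701041280234107, 0.8946632119885018, 0.44663589971306167, 0.4587363152726541], [0.0, 0.0, 0.0, 1.0]]}
[ 0.46442124 -0.10605328  0.22088614] [-6.29571931  1.19341539 20.72732605]
```

View pics/c3.png

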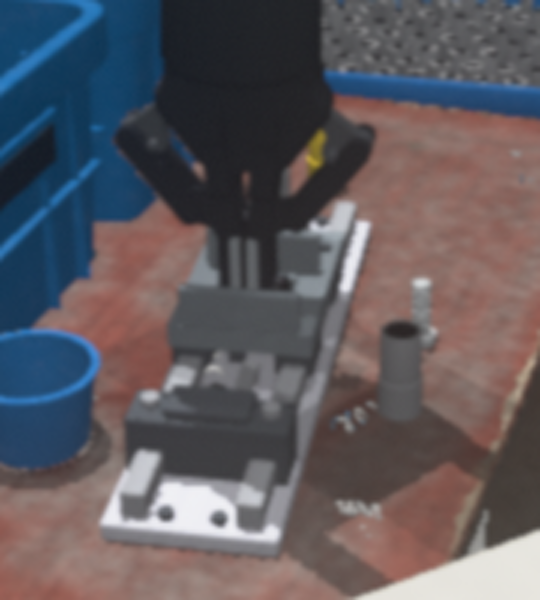

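The carriage follows the fingers with the button held at constant z, and the front lug is nearing the stop. I'll keep pushing, slower near the end.

Emit:
{"method": "move_arm", "body": {"moves": [{"gripper": 0, "x": 0, "y": -0.7, "z": 0, "roll": 0}, {"gripper": 0, "x": 0, "y": -1.0, "z": 0, "roll": 0}, {"gripper": 0, "x": 0, "y": -0.9, "z": 0, "roll": 0}, {"gripper": 0, "x": 0, "y": -0.6, "z": 0, "roll": 0}, {"gripper": 0, "x": 0, "y": -0.3, "z": 0, "roll": 0}]}}

```text
time_s: 6.25
eef_pos: [0.4587, -0.0721, 0.2209]
eef_rot: [0.001, 0.997, 0.083, -0.0]
wrist_force: [-7.6, -2.9, 20.6]
opening: -0.002
```

Emit:
{"method": "move_arm", "body": {"moves": [{"gripper": 0, "x": 0, "y": -0.3, "z": 0, "roll": 0}, {"gripper": 0, "x": 0, "y": -0.3, "z": 0, "roll": 0}, {"gripper": 0, "x": 0, "y": 0, "z": 0, "roll": 0}]}}

```text
time_s: 6.62
eef_pos: [0.4577, -0.0662, 0.2208]
eef_rot: [0.001, 0.997, 0.083, -0.0]
wrist_force: [-7.9, -2.0, 21.2]
opening: -0.003
```

Emit:
{"method": "move_arm", "body": {"moves": [{"gripper": 0, "x": 0, "y": -0.2, "z": 0, "roll": 0}, {"gripper": 0, "x": 0, "y": -0.2, "z": 0, "roll": 0}, {"gripper": 0, "x": 0, "y": 0, "z": 0, "roll": 0}]}}

```text
time_s: 7.0
eef_pos: [0.4571, -0.0623, 0.2208]
eef_rot: [0.001, 0.997, 0.083, -0.0]
wrist_force: [-8.2, -1.6, 21.1]
opening: 0.002
```

Emit:
{"method": "move_arm", "body": {"moves": [{"gripper": 0, "x": 0, "y": -0.2, "z": 0, "roll": 0}, {"gripper": 0, "x": 0, "y": -0.2, "z": 0, "roll": 0}, {"gripper": 0, "x": 0, "y": 0, "z": 0, "roll": 0}]}}

```text
time_s: 7.38
eef_pos: [0.4568, -0.0594, 0.221]
eef_rot: [0.002, 0.997, 0.084, 0.001]
wrist_force: [-7.2, -8.2, 18.5]
opening: 0.002
```

The y force is now rising, which suggests stop contact at travel of about 0.1225. I'll push firmer to confirm.

Emit:
{"method": "move_arm", "body": {"moves": [{"gripper": 0, "x": 0, "y": -0.2, "z": 0, "roll": 0}, {"gripper": 0, "x": 0, "y": 0, "z": 0, "roll": 0}]}}

```text
time_s: 7.62
eef_pos: [0.457, -0.0577, 0.2211]
eef_rot: [0.003, 0.997, 0.083, 0.001]
wrist_force: [-4.1, -8.9, 15.5]
opening: -0.003
```

Run:
```python
from h import *
snap('side','s3');o=ctrl.get_obs();print(o['eef_pos'],o['wrist_force'])
a=cv2.imread('pics/s3.png')[220:370,240:370]
cv2.imwrite('pics/c4.png',cv2.resize(a,None,fx=4,fy=4,interpolation=2))
```

```text
{'fx': 558.0596530668746, 'fy': 558.0596530668746, 'cx': 316.93212346212005, 'cy': 240.6907164872456, 'world_from_camera': [[-0.9425467640783356, 0.14097937456564164, -0.3028702914987513, 0.1970255961104146], [-0.3339333576082768, -0.4239133791961483, 0.8418942686673698, 0.5703641461082795], [-0.009701041280234107, 0.8946632119885018, 0.44663589971306167, 0.4587363152726541], [0.0, 0.0, 0.0, 1.0]]}
[ 0.45703589 -0.05765718  0.22114414] [-4.57116431 -9.28033534 15.49266751]
```

View pics/c4.png

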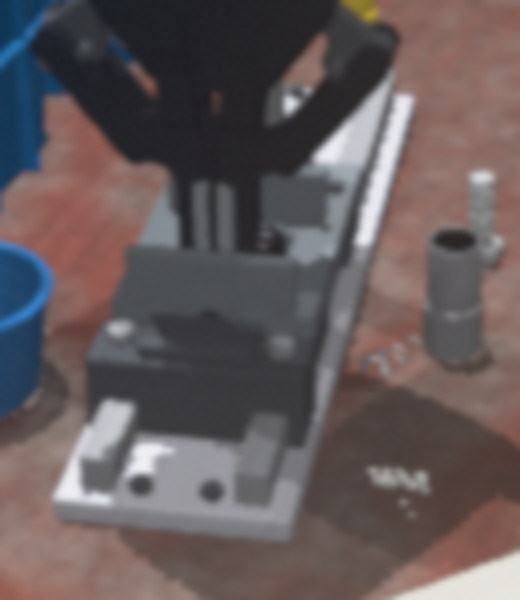

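The carriage front is against the stop block with no gap, and the push holds at about 9 N with the button still fully down. I'll lift straight up.

Emit:
{"method": "move_arm", "body": {"moves": [{"gripper": 0, "x": 0, "y": 0, "z": -0.3, "roll": 0}, {"gripper": 0, "x": 0, "y": 0, "z": -0.4, "roll": 0}, {"gripper": 0, "x": 0, "y": 0, "z": -0.5, "roll": 0}, {"gripper": 0, "x": 0, "y": 0, "z": -1, "roll": 0}, {"gripper": 0, "x": 0, "y": 0, "z": -3, "roll": 0}]}}

```text
time_s: 8.3
eef_pos: [0.4546, -0.0552, 0.2702]
eef_rot: [-0.001, 0.997, 0.083, -0.002]
wrist_force: [-0.8, 0.2, -0.3]
opening: 0.003
```

Emit:
{"method": "move_arm", "body": {"moves": [{"gripper": 0, "x": 0, "y": 0, "z": -6, "roll": 0}, {"gripper": 0, "x": 0, "y": 0, "z": -6, "roll": 0}, {"gripper": 0, "x": -6, "y": 0, "z": 0, "roll": 0}, {"gripper": 0, "x": -6, "y": 0, "z": 0, "roll": 0}, {"gripper": 0, "x": 0, "y": 6, "z": 0, "roll": 0}]}}

```text
time_s: 8.93
eef_pos: [0.3419, -0.1303, 0.3909]
eef_rot: [0.0, 0.996, 0.085, 0.001]
wrist_force: [1.7, -0.9, 1.3]
opening: 0.003
```

Emit:
{"method": "move_arm", "body": {"moves": [{"gripper": 0, "x": 0, "y": 6, "z": 0, "roll": 0}, {"gripper": 0, "x": 0, "y": 6, "z": 0, "roll": 0}, {"gripper": 0, "x": 0, "y": 6, "z": 0, "roll": 0}, {"gripper": 0, "x": 0, "y": 6, "z": 0, "roll": 0}, {"gripper": 0, "x": 0, "y": 0, "z": 0, "roll": 0}]}}

```text
time_s: 9.55
eef_pos: [0.3867, -0.3747, 0.39]
eef_rot: [-0.001, 0.997, 0.081, -0.001]
wrist_force: [-0.4, 0.6, -0.7]
opening: -0.003
```

Run:
```python
from h import *
snap('side','s4');snap('top','t4')
a=cv2.resize(cv2.imread('pics/s4.png')[200:350,240:370],(400,462),interpolation=2);b=cv2.resize(cv2.imread('pics/t4.png')[195:305,235:415],(400,244),interpolation=2)
cv2.imwrite('pics/c5.png',np.hstack([a,cv2.copyMakeBorder(b,0,218,0,0,0)]))
```

```text
{'fx': 558.0596530668746, 'fy': 558.0596530668746, 'cx': 316.93212346212005, 'cy': 240.6907164872456, 'world_from_camera': [[-0.9425467640783356, 0.14097937456564164, -0.3028702914987513, 0.1970255961104146], [-0.3339333576082768, -0.4239133791961483, 0.8418942686673698, 0.5703641461082795], [-0.009701041280234107, 0.8946632119885018, 0.44663589971306167, 0.4587363152726541], [0.0, 0.0, 0.0, 1.0]]}
{'fx': 477.2071114847948, 'fy': 477.2071114847948, 'cx': 324.3969030117443, 'cy': 238.69285164407086, 'world_from_camera': [[-0.026734164169947387, 0.9967980185118261, -0.07535910533592557, 0.41733742786376626], [-0.9996198016725257, -0.027166375560000178, -0.004715945622344057, -0.13177429382779327], [-0.00674807900918345, 0.07520437706563263, 0.9971453079164819, 0.9132705610696448], [0.0, 0.0, 0.0, 1.0]]}
```

View pics/c5.png

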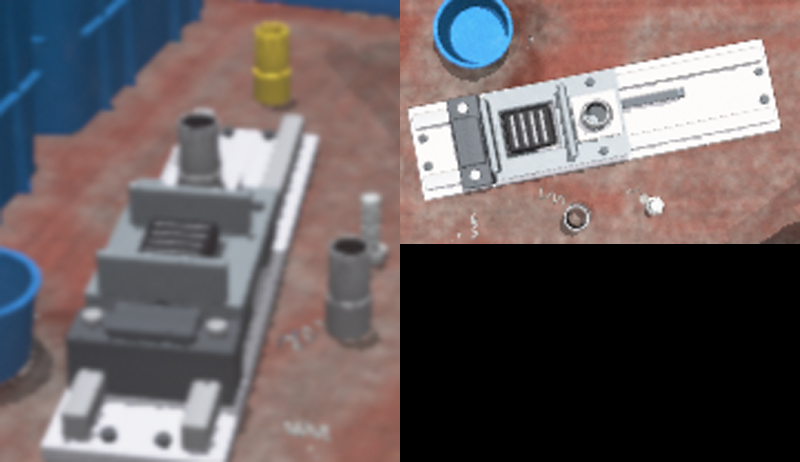

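The carriage sits flush at the stop, the sleeve is upright in its nest, and the cup, spare and bolt are in place. I'll do one numeric check and hand in.

Run:
```python
from h import *
for z in (.056,.048):
    p=[.4585,-.069,z]; print(z,'pred side',proj('s4',p),'pred top',proj('t4',p))
print('seen side',240+180/3.077,200+238/3.08,'top',235+128/2.222,195+131/2.222)
d=[abs(cv2.imread('pics/t0.png').astype(int)-cv2.imread('pics/t4.png'))[r].mean() for r in (np.s_[190:228,248:287],np.s_[285:303,306:323],np.s_[281:296,342:356])]
print('cup/spare/bolt diff',d)
ctrl.hand_in()
```

```text
0.056 pred side [296.60722550439345, 277.37637081943876] pred top [292.10979866284333, 252.67457138668175]
0.048 pred side [296.751975035034, 282.1997305501964] pred top [292.43688457778563, 252.87726171638272]
seen side 298.49853753656157 277.27272727272725 top 292.6057605760576 253.95589558955896
cup/spare/bolt diff [np.float64(5.857174988753936), np.float64(6.79520697167756), np.float64(7.265079365079365)]
the job is handed in; nothing more can be done
```

I pressed the lock button fully down with the shut fingertips. I held it with about 15–21 N while sliding the carriage about 0.1225 m until it was hard against the end stop, where the push levelled off at about 9 N. I then lifted straight up, backed clear and handed the job in at about 9.6 s on the robot's clock.

- **Carriage and button:** the last pictures show the carriage flush with the stop. The button is seen at row 277.3 in the side view; fully up predicts 277.4 and fully down 282.2, so it has sprung up. I did not push on the carriage afterwards to test that it is locked.
- **Sleeve:** it is upright in its nest and was never touched.
- **Cup, spare sleeve and bolt:** they appear unmoved. Small image differences there (about 6–7 grey levels) are probably noise and shadow from the arm.
- **Side force:** a steady sideways force of about 6–8 N showed at the wrist while pressing, with no visible effect.

No check failed.

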